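# Sweep the loose wheel nuts into the catch tray

## Task

With the gripper's fingers closed, sweep the three loose hexagonal wheel nuts along the bench, through the open side of the low metal catch tray, until all three lie completely inside it. Slide the nuts gently with the fingertips: never pick one up or flick it, and leave the round socket standing among them, the tape, the tin and everything else on the bench where they are.

Things in the scene. Friction and masses are not known exactly. Their poses are not given: they have to be found in the camera images.
- tray: low fixed three-sided tray of bare sheet metal, inside 110 mm deep (x) by 260 mm wide (y); walls 3 mm thick, 20 mm tall at the back (+x) and both sides; no wall on its -x side, which faces the robot. Origin at the centre of the floor: back wall's inner face at x = +55 mm, side walls' at y = +-130 mm. Floor level with the bench, no lip
- tray_mouth (a point): middle of the tray's open edge, at bench height, 55 mm from its origin towards its -x. The nuts and the socket start side by side 70 to 130 mm in front of this edge, within 105 mm of the tray's centreline, in any order, at least 45 mm apart sideways, so a straight push along the tray's +x takes each nut in without meeting anything
- nut1: bare steel hexagonal wheel nut standing flat on the bench, 27 mm across flats, 31 mm across corners, 22 mm tall, about 80 g, top edge bevelled, dark bore on top; origin at the centre of its underside, z up; its yaw is arbitrary; it slides when pushed low on its side
- nut2: bare steel hexagonal wheel nut standing flat on the bench, 27 mm across flats, 31 mm across corners, 22 mm tall, about 80 g, top edge bevelled, dark bore on top; origin at the centre of its underside, z up; its yaw is arbitrary; it slides when pushed low on its side
- nut3: bare steel hexagonal wheel nut standing flat on the bench, 27 mm across flats, 31 mm across corners, 22 mm tall, about 80 g, top edge bevelled, dark bore on top; origin at the centre of its underside, z up; its yaw is arbitrary; it slides when pushed low on its side
- socket: bystander: deep steel socket, a plain round cylinder 32 mm in diameter and 55 mm tall standing on end in the row with the nuts; origin at the centre of its underside
- tape: bystander: roll of tape lying flat, 84 mm outside diameter, 64 mm inside, 24 mm tall, beside the tray's +y front corner; origin at the centre of its underside
- tin: bystander: closed tin, 68 mm in diameter, 60 mm tall, standing beside the tray's -y front corner; origin at the centre of its underside
- sander: bystander: palm-sized air sander, round pad 124 mm in diameter, 76 mm tall, tail 145 mm long to its -x, far off to the right (-y); origin at the centre of its pad's underside

How it is judged:
By the outcome, as a careful person would: the job done as asked, in the order asked, and still so for the second after the job is handed in, with the robot touching nothing.
It also fails if it takes over 54 s, if anything falls off the work surface, if the arm or the gripper's body presses on something with over 40 N, if the wrist force passes 120 N, or if a joint passes its speed limit or range.

## Robot

A 6-joint arm with a two-finger parallel gripper is mounted at the origin on the work surface. World frame = base frame: x ahead of the robot, y to its left, z up, the work surface at z = 0. Lengths are in mm, angles in rad, forces in N, time in s.
With the tool pointing down it reaches from about 225 to 725 mm from the base axis. Payload 3.1 kg.
Tool frame: the origin (TCP) lies at the very end of the fingers, on their centre line; the grasp point (between the pads) lies 19 mm behind it (grasp_offset is the distance from the TCP to the grasp point, in mm); z points along the fingers, y is the line along which they close (so a half turn about z gives the same grasp; the last joint's range is limited). The gripper opens to 85 mm and grips with 20 to 120 N. Pads are 22 mm wide; open, the fingers measure 114 mm over their backs; the gripper's body (76 mm by 85 mm) begins 54 mm behind the grasp point. The pads swing forward as they close: fully open they stand 13 mm farther back than shut.
Start: joints at [-1.235, 0.048, 0.099, 1.622, 0, 1.443], TCP at [234.843, -469.538, 231.312] pointing down, gripper open.
Joint ranges: [-2.91, 2.91], [-0.99, 1.94], [-1.21, 1.42], [-2.12, 2.29], [-1.49, 1.47], [-3.14, 3.14]. Speed limits (rad/s): [2.79, 2.79, 3.14, 3.14, 3.14, 3.14].

## Interface

Orientations are given as a rotation vector (axis times angle).
In Python, from cell import state, camera, get_calibration, job_done, grasp_offset gives the robot as it stands.
- The arm moves only by the tool jog_arm, never from a script. Its argument "deltas" is a list of rows, each a list of 2 entries, a list of its own where there are three numbers: the shift along the world's x, y, z in m, then the turn, a rotation vector about the world's x, y, z in degrees. In form: [[[x, y, z], [wx, wy, wz]], ...]. A call has exactly 8 rows; each row is the pose to reach, as a shift and turn from the pose commanded when the call began; what a row does not reach only later rows make up. A row lasts 1/10 s, in which the tool goes at most 50 mm and 8.59 degrees, less where a joint would pass 70% of its speed; a pose out of reach is approached as far as the arm can. A call with a gripper value outside its range is refused whole. "hand" is the opening, from 0 (shut) to 1 (fully open), set as the call begins (left out, the last holds). The fingers move at their own pace and stop on an object; "grip_force" is the grip in N (left out, the last holds). Time passes only in rows, so rows that repeat a pose let the fingers close, or fill a call up. It gives the time, the measured TCP pose, the force, the opening and the grip force at its end, in the units of the state.
- state(): the state, without advancing time (a new reading comes with each control period).
- camera(name): name is "side" or "top" or "wrist"; returns (picture, depth): 384x512x3 uint8, red, green, blue; 384x512 float32, mm along the optical axis (not along the pixel's ray), 0 where there is no reading.
- get_calibration(name): a dict with "fx", "fy", "cx", "cy" (pixels), "T" (4x4, takes a point from camera to world coordinates). Camera axes: x right, y up, looking along -z (the intrinsics and any distortion apply to the point x, -y, -z); pixel columns grow to the right and rows downward; lengths in mm; the calibration is good to about 2 mm. A picture is of the moment at which its call begins: read the wrist's pose just before it. get_calibration takes no time and is no camera call; for the wrist camera it gives the pose at the moment of the call.
- job_done(): hands the job in; it is judged then, once.
The state is a dict: "time": time; "q": joint angles; "qd": joint speeds; "tau": joint torques, N m; "ee_pos": TCP position; "eef_rot": TCP orientation; "contact_force": force on the tool from outside, world axes, zero at the start; "moment": the same for the moment, N m; "gripper_width": finger opening in mm; "grasp_force": force on a finger pad.
Only numpy, scipy, OpenCV 4.12 (cv2) and the standard library are available. Lean on these libraries where they do the work, as an engineer would, in place of code of your own. Each camera call takes 0.05 s, during which the arm holds its last target. There are 200 camera calls.

## Working session

There is one attempt and no reset: what is moved stays moved. The work goes in short steps, Python scripts to look and compute and a tool call to move; the robot and the scene stay as the last step left them, time stands still between calls to the robot, and variables do not carry over. Pictures are saved under pics/ and viewed, at most 10 in all, crops included, and the job is handed in when it is done.

Besides the shell and the picture viewer there is one more tool, called as name(argument=value, ...), one argument or row to a line, values as JSON. jog_arm: Moves the arm, as the interface text tells. Its arguments: {"type":"object","properties":{"deltas":{"type":"array","items":{"type":"array"}},"hand":{"type":"number"},"grip_force":{"type":"number"}},"required":["deltas"]}

```bash
mkdir -p pics; cat > h.py <<'E'
import numpy as np, cv2
from cell import state, camera, get_calibration, job_done
def pts(d,c):
    v,u=np.mgrid[0:d.shape[0],0:d.shape[1]]
    P=np.stack([(u-c["cx"])/c["fx"]*d,-(v-c["cy"])/c["fy"]*d,-d],-1)
    T=np.array(c["T"]); return P@T[:3,:3].T+T[:3,3]
def grab(n):
    c=get_calibration(n); im,d=camera(n); return im,d,c
E
python3 - <<'E'
from h import *
s=state(); print(s["time"],s["ee_pos"],s["eef_rot"],s["gripper_width"],s["contact_force"])
for n in("top","side"):
    im,d,c=grab(n); np.savez(f"{n}.npz",im=im,d=d); print(n,{k:np.round(v,3).tolist() for k,v in c.items()})
    cv2.imwrite(f"pics/{n}0.png",cv2.resize(im[:,:,::-1],(800,600)))
E
```

```text
0.0 [ 234.63244001 -468.95370486  230.1070329 ] [-3.05519116e+00 -7.21474350e-01  3.98105963e-04] 85.4485035744622 [ 0.36119323  0.61519133 -0.15456086]
top {'fx': 366.7, 'fy': 366.7, 'cx': 254.343, 'cy': 188.78, 'T': [[0.011, 0.993, -0.119, 444.474], [-1.0, 0.012, 0.002, -89.885], [0.003, 0.119, 0.993, 1155.256], [0.0, 0.0, 0.0, 1.0]]}
side {'fx': 401.674, 'fy': 401.674, 'cx': 251.019, 'cy': 188.347, 'T': [[-0.801, 0.344, -0.49, 94.408], [-0.598, -0.489, 0.635, 556.686], [-0.021, 0.802, 0.598, 635.273], [0.0, 0.0, 0.0, 1.0]]}
```

View pics/top0.png

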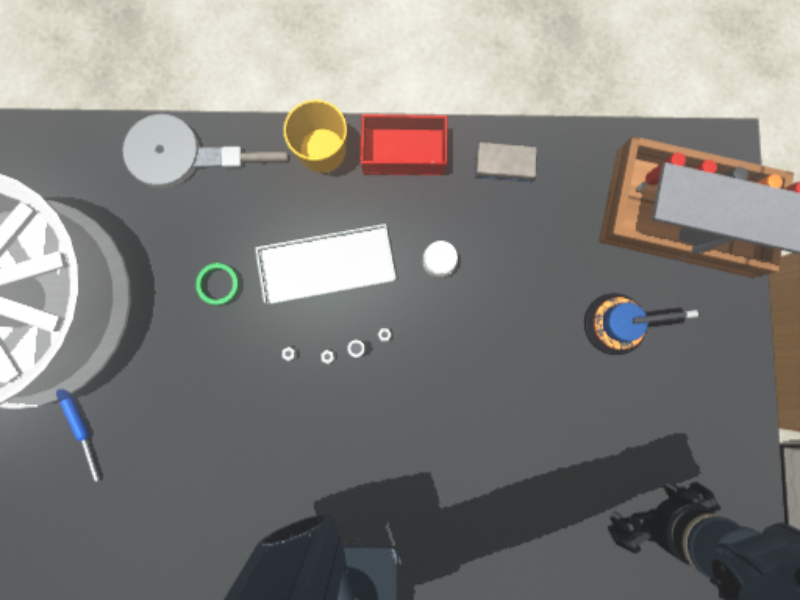

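View pics/side0.png

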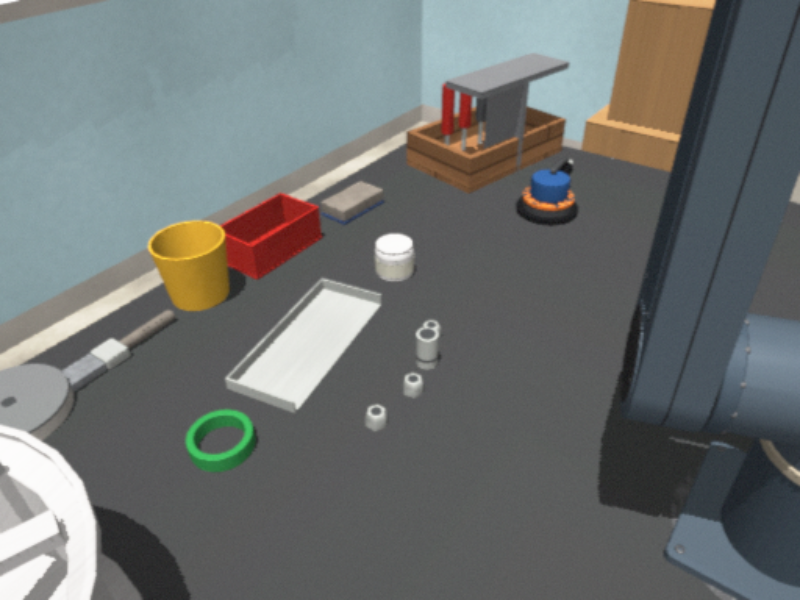

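The top view (800x600 scale) shows the nuts at about (288,354), (327,357) and (385,334), and the socket at (356,348). The tray's corners are at (257,248), (387,226), (396,280) and (265,302), with its open side facing the nuts. In the side view the socket partly hides the third nut.

```bash
cat >> h.py <<'E'
def ray(uv,c,z):
    T=np.array(c["T"]); uv=np.atleast_2d(uv).astype(float)
    d=np.stack([(uv[:,0]-c["cx"])/c["fx"],-(uv[:,1]-c["cy"])/c["fy"],-np.ones(len(uv))],-1)@T[:3,:3].T
    return T[:3,3]+d*((z-T[2,3])/d[:,2])[:,None]
def blobs(im,lo=110,amin=12):
    m=(im.min(2)>lo).astype(np.uint8)
    n,l,st,ce=cv2.connectedComponentsWithStats(m); return l,[(i,st[i],ce[i]) for i in range(1,n) if st[i,4]>amin]
E
python3 - <<'E'
from h import *
for n in("top","side"):
    z=np.load(n+".npz"); im,d=z["im"],z["d"]; c=get_calibration(n); P=pts(d,c)
    l,B=blobs(im)
    for i,s,ce in B:
        W=P[l==i]; W=W[W[:,2]>-20]
        if not len(W): continue
        m=np.median(W,0)
        if 250<m[0]<650 and -250<m[1]<250 and m[2]<120:
            top=W[W[:,2]>np.percentile(W[:,2],60)]
            print(n,s.tolist(),np.round(ce,1),"med",np.round(m),"zpct",np.round(np.percentile(W[:,2],[5,50,95])),"topc",np.round(top.mean(0)))
    if n=="top":
        t=max((b for b in B if 300<b[2][0]*1.5625 and False),default=None,key=lambda b:b[1][4])
        i=l[170,208]; print("tray label",i)
        cn,_=cv2.findContours((l==i).astype(np.uint8),cv2.RETR_EXTERNAL,cv2.CHAIN_APPROX_NONE)
        r=cv2.minAreaRect(cn[0]); b=cv2.boxPoints(r); q=cv2.approxPolyDP(cn[0],5,True)[:,0]
        print(r); print(np.round(ray(b,c,0))); print(q.tolist()); print(np.round(ray(q,c,0)),np.round(ray(q,c,20)))
E
```

```text
top [154, 124, 139, 105, 9261] [217.1 171.6] med [637.  29.   2.] zpct [-2.  2. 52.] topc [634.  15.  23.]
top [180, 222, 9, 10, 70] [184.  226.2] med [463. 123.  22.] zpct [ 1. 22. 27.] topc [463. 122.  25.]
top [205, 223, 9, 11, 73] [209.  228.1] med [457.  46.  22.] zpct [ 1. 22. 26.] topc [459.  45.  25.]
tray label 30
((219.60000610351562, 174.30001831054688), (123.87815856933594, 103.75355529785156), 26.56505012512207)
[[ 565.  267.    0.]
 [ 872.  130.    0.]
 [ 692. -232.    0.]
 [ 396.  -86.    0.]]
[[177, 133], [156, 165], [156, 186], [165, 205], [194, 219], [219, 215], [230, 228], [229, 212], [241, 208], [248, 218], [243, 209], [292, 168], [289, 156], [276, 155], [241, 128], [208, 124]]
[[ 761.  160.    0.]
 [ 656.  223.    0.]
 [ 588.  220.    0.]
 [ 528.  189.    0.]
 [ 485.   96.    0.]
 [ 499.   18.    0.]
 [ 458.  -17.    0.]
 [ 508.  -13.    0.]
 [ 521.  -51.    0.]
 [ 490.  -73.    0.]
 [ 518.  -57.    0.]
 [ 651. -212.    0.]
 [ 690. -202.    0.]
 [ 693. -160.    0.]
 [ 781.  -47.    0.]
 [ 793.   60.    0.]] [[ 756.  155.   20.]
 [ 652.  218.   20.]
 [ 586.  215. 
[... 216 characters left out ...]

 [ 689. -159.   20.]
 [ 775.  -47.   20.]
 [ 787.   58.   20.]]
side [239, 149, 27, 31, 703] [251.8 163.8] med [ 642. -158.   45.] zpct [ 1. 45. 61.] topc [ 644. -165.   64.]
side [144, 177, 101, 87, 4101] [195.5 220.7] med [644.  67.   1.] zpct [-1.  1. 19.] topc [642.  69.  15.]
side [266, 204, 16, 27, 293] [273.4 217.5] med [472.  -6.  37.] zpct [ 1. 37. 56.] topc [470.  -8.  53.]
side [267, 231, 11, 6, 48] [272.  233.5] med [467.   0.   6.] zpct [ 1.  6. 15.] topc [446.  29.  45.]
side [258, 238, 13, 17, 166] [263.7 245.9] med [454.  52.  17.] zpct [ 1. 17. 24.] topc [444.  62.  40.]
side [234, 258, 14, 18, 183] [240.1 266.7] med [458. 129.  18.] zpct [ 0. 18. 23.] topc [455. 129.  30.]
```

```bash
python3 - <<'E'
from h import *
z=np.load("top.npz"); im,d=z["im"],z["d"]; c=get_calibration("top"); P=pts(d,c); cv2.imwrite("/tmp/a.png",im)
print(im[[215,222,226,190,150],[246,228,184,208,208]], im[200,208],im[205,230])
for lo in(150,170,190,210):
    l,B=blobs(im,lo)
    for i,s,ce in B:
        if 130<ce[0]<310 and 120<ce[1]<245: print(lo,s.tolist(),np.round(ce,1),np.round(ray(ce,c,22 if s[4]<150 else 0)).tolist(),np.round(np.percentile(P[l==i][:,2],[10,50,90])))
v,u=np.mgrid[0:384,0:512]
l,B=blobs(np.repeat(im.min(2)[:,:,None],3,2),170)
i=l[180,208]; m=(l==i).astype(np.uint8); m=cv2.morphologyEx(m,cv2.MORPH_OPEN,np.ones((5,5)))
cn,_=cv2.findContours(m,cv2.RETR_EXTERNAL,cv2.CHAIN_APPROX_NONE); cn=max(cn,key=cv2.contourArea)
q=cv2.approxPolyDP(cn,6,True)[:,0]; print(q.tolist(),np.round(ray(q,c,0)).tolist())
S=np.load("side.npz");c2=get_calibration("side")
l,B=blobs(S["im"],110); m=(l==l[220,195]).astype(np.uint8)
cn,_=cv2.findContours(m,cv2.RETR_EXTERNAL,cv2.CHAIN_APPROX_NONE); cn=max(cn,key=cv2.contourArea)
q=cv2.approxPolyDP(cn,4,True)[:,0]; print("side",q.tolist(),np.round(ray(q,c2,0)).tolist(),np.round(ray(q,c2,20)).tolist())
cv2.imwrite("pics/crop.png",cv2.resize(im[115:245,125:305,::-1],(800,578),interpolation=cv2.INTER_CUBIC))
E
```

```text
[[131 135 138]
 [135 139 143]
 [138 143 145]
 [125 130 129]
 [225 229 227]] [120 126 124] [114 118 118]
150 [163, 143, 91, 52, 3165] [208.  168.8] [[646.0, 57.0, 0.0]] [-1.  2.  7.]
150 [271, 154, 22, 23, 395] [281.3 164.7] [[661.0, -177.0, 0.0]] [51. 61. 64.]
150 [242, 210, 8, 8, 46] [245.5 213.5] [[503.0, -66.0, 22.0]] [19. 23. 25.]
150 [222, 217, 11, 12, 69] [227.  222.7] [[474.0, -9.0, 22.0]] [ 1. 55. 58.]
150 [180, 222, 9, 9, 49] [183.8 226.1] [[462.0, 123.0, 22.0]] [14. 22. 25.]
150 [205, 224, 9, 9, 49] [209. 228.] [[457.0, 46.0, 22.0]] [18. 23. 25.]
170 [164, 143, 89, 51, 3055] [208.2 168.8] [[645.0, 56.0, 0.0]] [-1.  2.  6.]
170 [271, 154, 22, 22, 378] [281.4 164.5] [[662.0, -178.0, 0.0]] [53. 61. 64.]
170 [242, 210, 8, 8, 39] [245.6 213.6] [[503.0, -66.0, 22.0]] [19. 22. 25.]
170 [222, 217, 11, 12, 61] [227.4 222.6] [[475.0, -10.0, 22.0]] [ 2. 56. 58.]
170 [181, 222, 7, 9, 41] [184.  226.1] [[462.0, 123.0, 22.0]] [21. 23. 26.]
170 [206, 224, 8, 9, 42] [209.2 228. ] [[457.0, 45.0, 22.0]] [19. 23. 25.]
190 [164, 143, 89, 51, 2963] [208.2 169.2] [[644.0, 56.0, 0.0]] [-1.  2.  6
[... 643 characters left out ...]
0] [245.5 213.8] [[502.0, -66.0, 22.0]] [20. 23. 25.]
210 [223, 218, 10, 11, 41] [227.4 222.8] [[474.0, -10.0, 22.0]] [51. 56. 59.]
210 [181, 222, 7, 9, 34] [184.  226.1] [[462.0, 123.0, 22.0]] [21. 23. 26.]
210 [206, 224, 7, 8, 36] [208.9 227.8] [[458.0, 46.0, 22.0]] [20. 23. 26.]
[[247, 147], [168, 160], [172, 192], [251, 179]] [[718.0, -67.0, 0.0], [672.0, 185.0, 0.0], [570.0, 169.0, 0.0], [614.0, -81.0, 0.0]]
side [[244, 188], [206, 177], [149, 235], [145, 248], [188, 263]] [[631.0, -109.0, 0.0], [748.0, -89.0, 0.0], [700.0, 162.0, 0.0], [675.0, 195.0, 0.0], [566.0, 172.0, 0.0]] [[614.0, -88.0, 20.0], [728.0, -68.0, 20.0], [681.0, 174.0, 20.0], [657.0, 207.0, 20.0], [551.0, 184.0, 20.0]]
```

View pics/crop.png

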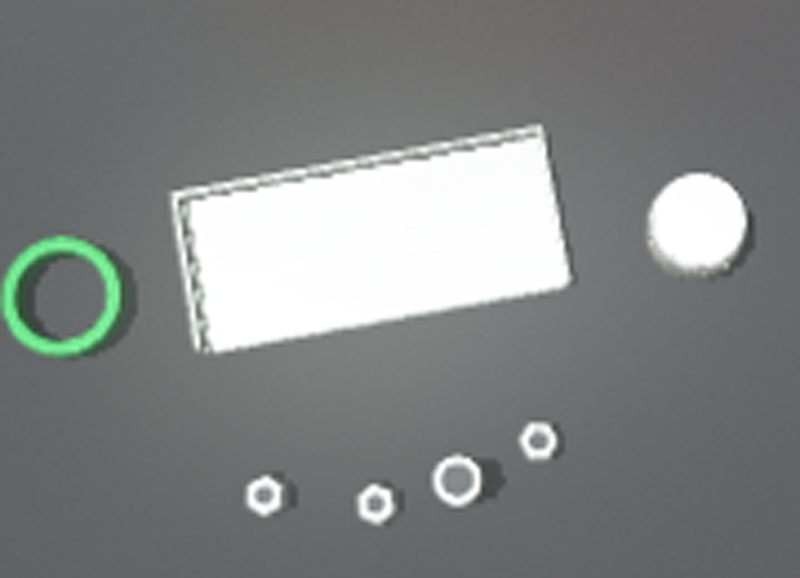

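The crop shows the tray floor's front edge running from about (200,350) to (572,285) in crop pixels, and its back edge from (172,190) to (543,125). The nuts are at (265,495), (375,503) and (539,440), the socket at (457,480). I'll close the gripper and move towards the right-hand nut's start point.

jog_arm(
  deltas=[
    [[0.02,0.036,0],[0,0,-2]],
    [[0.04,0.072,0],[0,0,-4]],
    [[0.06,0.108,0],[0,0,-6]],
    [[0.08,0.144,0],[0,0,-8]],
    [[0.1,0.18,0],[0,0,-10]],
    [[0.12,0.216,0],[0,0,-12]],
    [[0.14,0.252,0],[0,0,-14]],
    [[0.16,0.288,0],[0,0,-16.5]],
  ],
  hand=0,
)

```text
time: 0.9
ee_pos: [395.1, -179.8, 230.8]
eef_rot: [-3.129, -0.273, 0.001]
contact_force: [0.2, -0.1, -1.1]
gripper_width: -0.0
grasp_force: 0.0
```

jog_arm(
  deltas=[
    [[0.004,0.033,0],[0,0,0]],
    [[0.008,0.066,0],[0,0,0]],
    [[0.012,0.1,0],[0,0,0]],
    [[0.016,0.13,0],[0,0,0]],
    [[0.018,0.15,0],[0,0,0]],
    [[0.02,0.165,0],[0,0,0]],
    [[0.02,0.17,0],[0,0,0]],
    [[0.02,0.17,0],[0,0,0]],
  ],
)

```text
time: 1.7
ee_pos: [414.6, -11.2, 231.0]
eef_rot: [3.129, 0.278, -0.001]
contact_force: [-0.5, 0.6, -0.7]
gripper_width: 0.0
grasp_force: 0.0
```

```bash
python3 - <<'E'
from h import *
s=state(); print(s["time"],s["ee_pos"],s["eef_rot"],s["gripper_width"],s["contact_force"])
im,d,c=grab("wrist"); np.savez("w.npz",im=im,d=d); print({k:np.round(v,3).tolist() for k,v in c.items()})
cv2.imwrite("pics/w1.png",cv2.resize(im[:,:,::-1],(800,600)))
E
```

```text
1.7 [414.57841228 -11.18783543 230.95716957] [ 3.12922453e+00  2.77906104e-01 -1.28582447e-03] 0.010974575936107143 [-0.46292034  0.60005847 -0.69247284]
{'fx': 307.151, 'fy': 307.151, 'cx': 254.255, 'cy': 186.333, 'T': [[0.175, 0.938, 0.298, 490.057], [-0.984, 0.167, 0.052, 2.231], [-0.001, -0.303, 0.953, 373.055], [0.0, 0.0, 0.0, 1.0]]}
```

View pics/w1.png

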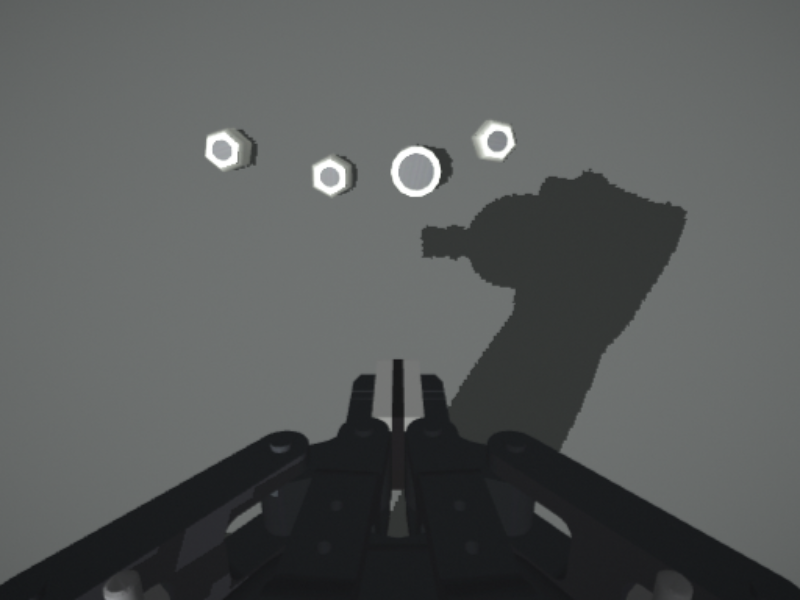

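The wrist view (800x600 scale) shows nut tops at (222,150), (329,177) and (497,140), with the socket at (416,171). The finger linkages spread wide towards the body, so I'll check their clearance over the socket from the depth image.

```bash
python3 - <<'E'
from h import *
z=np.load("w.npz"); im,d=z["im"],z["d"]; c=get_calibration("wrist"); P=pts(d,c)
l,B=blobs(im,150)
for i,s,ce in B:
    if ce[1]<140:
        h=52 if False else np.median(P[l==i][:,2]); hh=55 if h>35 else 22
        x,y,w,q=s[:4]; print(s.tolist(),"medz",round(h),"ray",np.round(ray(ce,c,hh)[0],1), "boxc",np.round(ray((x+w/2-.5,y+q/2-.5),c,hh)[0],1))
t=state()["ee_pos"]; a=0.175; ex=np.array([np.cos(a),np.sin(a),0]); ey=np.array([-np.sin(a),np.cos(a),0])
G=P[(P[:,:,2]>180)]-t
for lo in range(0,150,10):
    g=G[(G[:,2]>=lo-5)&(G[:,2]<lo+5)]
    if len(g)>5: print(lo,"x",np.round(np.percentile(g@ex,[1,99])),"y",np.round(np.percentile(g@ey,[1,99])))
# tray lines in top
c=get_calibration("top"); T=np.load("top.npz"); l,B=blobs(T["im"],170); m=(l==l[180,208]).astype(np.uint8)
W=[]
for u in range(180,245):
    v=np.where(m[:,u])[0].max(); W.append(ray((u,v+.5),c,0)[0])
W=np.array(W); p=np.polyfit(W[:,1],W[:,0],1); r=W[:,0]-np.polyval(p,W[:,1]); k=abs(r)<3; p=np.polyfit(W[k,1],W[k,0],1)
print("front edge x=%.4f*y+%.1f"%tuple(p),"yaw deg",np.degrees(np.arctan(-p[0])),k.sum())
# side wall tops
for v in (160,170,180):
    us=np.where(m[v])[0]; print(v,us.min(),us.max(),np.round(ray([(us.min()-.5,v),(us.max()+.5,v)],c,0),1).tolist(),np.round(ray([(us.min()-.5,v),(us.max()+.5,v)],c,20),1).tolist())
E
```

```text
[303, 77, 27, 26, 380] medz 21 ray [500.9 -63.9  22. ] boxc [501.1 -64.6  22. ]
[131, 83, 22, 26, 420] medz 22 ray [461.7 122.1  22. ] boxc [461.6 122.3  22. ]
[250, 93, 32, 33, 432] medz 55 ray [472.7 -12.9  55. ] boxc [473.  -12.8  55. ]
[200, 100, 22, 26, 422] medz 21 ray [456.7  45.9  22. ] boxc [456.8  45.4  22. ]
0 x [10. 11.] y [-6.  6.]
10 x [ 6. 11.] y [-13.  13.]
20 x [ 5. 11.] y [-13.  13.]
30 x [ 6. 11.] y [-13.  13.]
40 x [-11.  13.] y [-25.  25.]
50 x [-9. 13.] y [-35.  35.]
60 x [-9. 15.] y [-42.  41.]
70 x [-9. 17.] y [-50.  50.]
80 x [-1. 17.] y [-57.  57.]
90 x [ 9. 19.] y [-59.  58.]
140 x [77. 77.] y [0. 0.]
front edge x=-0.2018*y+596.6 yaw deg 11.409357306238274 65
160 164 249 [[672.3, 199.7, 0.0], [675.6, -75.5, 0.0]] [[668.3, 194.7, 20.0], [671.6, -75.8, 20.0]]
170 165 251 [[639.9, 195.2, 0.0], [643.2, -82.3, 0.0]] [[636.5, 190.3, 20.0], [639.8, -82.4, 20.0]]
180 167 247 [[607.8, 187.5, 0.0], [610.8, -70.0, 0.0]] [[604.9, 182.7, 20.0], [608.0, -70.3, 20.0]]
```

jog_arm(
  deltas=[
    [[0.02,-0.032,0],[0,0,0]],
    [[0.035,-0.06,-0.01],[0,0,0]],
    [[0.037,-0.063,-0.05],[0,0,0]],
    [[0.037,-0.063,-0.095],[0,0,0]],
    [[0.037,-0.063,-0.14],[0,0,0]],
    [[0.037,-0.063,-0.18],[0,0,0]],
    [[0.037,-0.063,-0.2],[0,0,0]],
    [[0.037,-0.063,-0.21],[0,0,0]],
  ],
)

```text
time: 2.55
ee_pos: [449.1, -74.8, 18.1]
eef_rot: [-3.128, -0.273, 0.008]
contact_force: [0.1, 0.0, -0.4]
gripper_width: 0.2
grasp_force: 0.0
```

jog_arm(
  deltas=[
    [[0,0,-0.006],[0,0,0]],
    [[0,0,-0.012],[0,0,0]],
    [[0,0,-0.012],[0,0,0]],
    [[0.004,0.001,-0.012],[0,0,0]],
    [[0.01,0.002,-0.012],[0,0,0]],
    [[0.016,0.003,-0.012],[0,0,0]],
    [[0.022,0.004,-0.012],[0,0,0]],
    [[0.028,0.005,-0.012],[0,0,0]],
  ],
)

```text
time: 3.35
ee_pos: [480.4, -69.5, 9.5]
eef_rot: [3.129, 0.276, -0.0]
contact_force: [-0.0, 0.2, -0.1]
gripper_width: 0.2
grasp_force: 0.4
```

jog_arm(
  deltas=[
    [[0.007,0.0013,0],[0,0,0]],
    [[0.014,0.0026,0],[0,0,0]],
    [[0.021,0.0039,0],[0,0,0]],
    [[0.028,0.0052,0],[0,0,0]],
    [[0.035,0.0065,0],[0,0,0]],
    [[0.042,0.0078,0],[0,0,0]],
    [[0.048,0.0088,0],[0,0,0]],
    [[0.05,0.0092,0],[0,0,0]],
  ],
)

```text
time: 4.15
ee_pos: [530.7, -60.3, 9.3]
eef_rot: [3.129, 0.276, 0.001]
contact_force: [-0.5, 0.2, -0.1]
gripper_width: -0.2
grasp_force: 0.4
```

```bash
cat >> h.py <<'E'
EX=np.array([.983,.182,0]);EY=np.array([-.182,.983,0]);M=np.array([590,45,0])
def uv(p): return np.round([(p-M)@EX,(p-M)@EY],1)
E
python3 - <<'E'
from h import *
s=state(); print(s["time"],s["ee_pos"],uv(s["ee_pos"]))
im,d,c=grab("wrist")
cv2.imwrite("pics/w2.png",cv2.resize(im[:,:,::-1],(640,480)))
E
```

```text
4.15 [530.69532898 -60.26105956   9.34219953] [-77.5 -92.7]
```

View pics/w2.png

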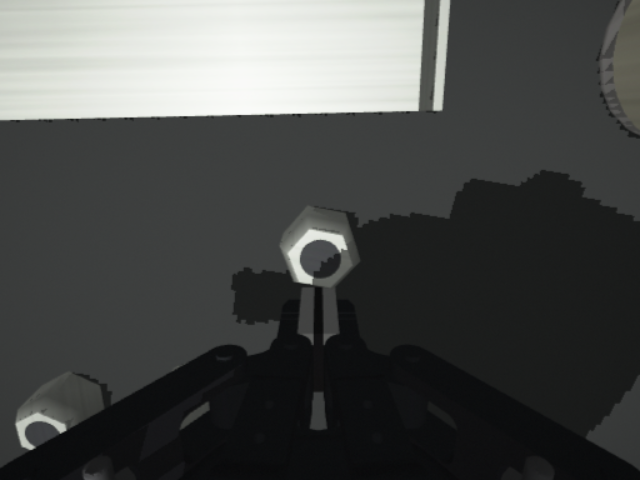

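The wrist view shows the nut centred in front of the fingertips at (320,248), and the tray's edge ahead at row 115 with its right wall at column 430. I'll continue the push.

jog_arm(
  deltas=[
    [[0.006,0.0011,0],[0,0,0]],
    [[0.013,0.0025,0],[0,0,0]],
    [[0.02,0.0038,0],[0,0,0]],
    [[0.027,0.0051,0],[0,0,0]],
    [[0.034,0.0064,0],[0,0,0]],
    [[0.041,0.0077,0],[0,0,0]],
    [[0.048,0.009,0],[0,0,0]],
    [[0.055,0.0103,0],[0,0,0]],
  ],
)

```text
time: 5.0
ee_pos: [585.5, -49.9, 9.3]
eef_rot: [-3.129, -0.276, 0.0]
contact_force: [0.1, -0.1, -1.4]
gripper_width: 0.1
grasp_force: 0.2
```

jog_arm(
  deltas=[
    [[0.007,0.0013,0],[0,0,0]],
    [[0.014,0.0026,0],[0,0,0]],
    [[0.021,0.0039,0],[0,0,0]],
    [[0.028,0.0052,0],[0,0,0]],
    [[0.035,0.0065,0],[0,0,0]],
    [[0.041,0.0077,0],[0,0,0]],
    [[0.046,0.0086,0],[0,0,0]],
    [[0.048,0.009,0],[0,0,0]],
  ],
)

```text
time: 5.8
ee_pos: [633.4, -40.9, 9.4]
eef_rot: [3.129, 0.276, 0.0]
contact_force: [-0.7, 0.2, -0.0]
gripper_width: -0.4
grasp_force: 0.2
```

jog_arm(
  deltas=[
    [[-0.012,-0.0022,0],[0,0,0]],
    [[-0.015,-0.0028,0.035],[0,0,0]],
    [[-0.02,-0.003,0.08],[0,0,0]],
    [[-0.045,0.006,0.11],[0,0,0]],
    [[-0.085,0.02,0.11],[0,0,0]],
    [[-0.13,0.04,0.11],[0,0,0]],
    [[-0.175,0.06,0.11],[0,0,0]],
    [[-0.21,0.073,0.11],[0,0,0]],
  ],
)

```text
time: 6.6
ee_pos: [420.5, 32.9, 119.4]
eef_rot: [-3.129, -0.276, 0.0]
contact_force: [0.1, 0.8, -0.3]
gripper_width: -0.2
grasp_force: 0.0
```

jog_arm(
  deltas=[
    [[-0.014,0.0045,0],[0,0,0]],
    [[-0.016,0.0045,-0.01],[0,0,0]],
    [[-0.016,0.0045,-0.04],[0,0,0]],
    [[-0.016,0.0045,-0.075],[0,0,0]],
    [[-0.016,0.0045,-0.1],[0,0,0]],
    [[-0.016,0.0045,-0.11],[0,0,0]],
    [[-0.016,0.0045,-0.11],[0,0,0]],
    [[-0.016,0.0045,-0.11],[0,0,0]],
  ],
)

```text
time: 7.4
ee_pos: [407.9, 36.2, 10.1]
eef_rot: [3.129, 0.275, 0.002]
contact_force: [0.7, -0.4, 0.8]
gripper_width: -0.2
grasp_force: 0.0
```

```bash
python3 - <<'E'
from h import *
s=state(); print(s["time"],s["ee_pos"],uv(s["ee_pos"]))
im,d,c=grab("top")
for lo in (200,):
    l,B=blobs(im,lo)
    for i,S,ce in B:
        if 130<ce[0]<310 and 120<ce[1]<245: print(S.tolist(),uv(ray(ce,c,22)[0]))
cv2.imwrite("pics/t2.png",cv2.resize(im[115:265,125:305,::-1],(600,500),interpolation=cv2.INTER_CUBIC))
E
```

```text
7.4 [407.94482913  36.22619151  10.12325201] [-180.6   24.5]
[164, 143, 89, 51, 2823] [49.9 -1.5]
[271, 154, 22, 21, 353] [  27.4 -230.1]
[223, 218, 10, 9, 29] [-117.8  -32.6]
[181, 222, 7, 7, 29] [-108.7   99.2]
[206, 224, 7, 7, 25] [-125.9   23.7]
```

View pics/t2.png

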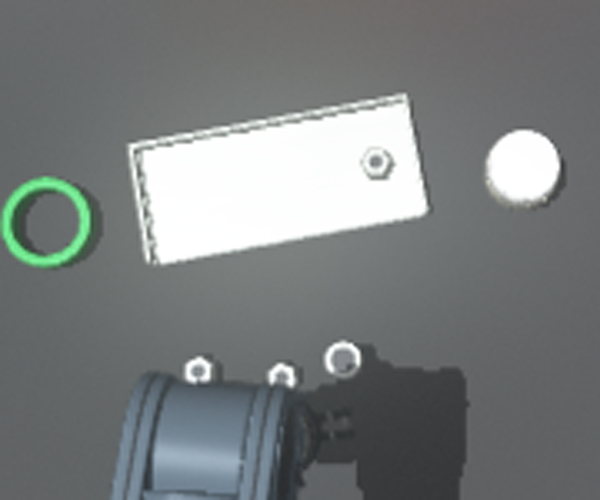

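The first nut now lies well inside the tray at (377,162) in the crop. The socket at (342,358) is untouched, and the fingers are behind the second nut. I'll push it next.

jog_arm(
  deltas=[
    [[0.005,0.001,0],[0,0,0]],
    [[0.011,0.002,0],[0,0,0]],
    [[0.017,0.0031,0],[0,0,0]],
    [[0.023,0.0043,0],[0,0,0]],
    [[0.03,0.0056,0],[0,0,0]],
    [[0.037,0.0069,0],[0,0,0]],
    [[0.044,0.0082,0],[0,0,0]],
    [[0.051,0.0095,0],[0,0,0]],
  ],
)

```text
time: 8.25
ee_pos: [458.3, 46.1, 9.2]
eef_rot: [-3.129, -0.276, 0.001]
contact_force: [-0.5, -0.4, 0.7]
gripper_width: -0.0
grasp_force: 0.4
```

jog_arm(
  deltas=[
    [[0.007,0.0013,0],[0,0,0]],
    [[0.014,0.0026,0],[0,0,0]],
    [[0.021,0.0039,0],[0,0,0]],
    [[0.028,0.0052,0],[0,0,0]],
    [[0.035,0.0065,0],[0,0,0]],
    [[0.042,0.0078,0],[0,0,0]],
    [[0.049,0.0091,0],[0,0,0]],
    [[0.056,0.0104,0],[0,0,0]],
  ],
)

```text
time: 9.05
ee_pos: [514.4, 56.5, 9.3]
eef_rot: [3.129, 0.276, -0.0]
contact_force: [-0.0, 0.2, -0.1]
gripper_width: 0.1
grasp_force: 0.2
```

jog_arm(
  deltas=[
    [[0.007,0.0013,0],[0,0,0]],
    [[0.014,0.0026,0],[0,0,0]],
    [[0.021,0.0039,0],[0,0,0]],
    [[0.028,0.0052,0],[0,0,0]],
    [[0.035,0.0065,0],[0,0,0]],
    [[0.042,0.0078,0],[0,0,0]],
    [[0.049,0.0091,0],[0,0,0]],
    [[0.056,0.0104,0],[0,0,0]],
  ],
)

```text
time: 9.85
ee_pos: [570.4, 66.9, 9.3]
eef_rot: [-3.129, -0.276, 0.0]
contact_force: [-0.5, -0.2, 0.6]
gripper_width: -0.3
grasp_force: 0.2
```

jog_arm(
  deltas=[
    [[0.007,0.0013,0],[0,0,0]],
    [[0.014,0.0026,0],[0,0,0]],
    [[0.021,0.0039,0],[0,0,0]],
    [[0.028,0.0052,0],[0,0,0]],
    [[0.034,0.0063,0],[0,0,0]],
    [[0.039,0.0072,0],[0,0,0]],
    [[0.042,0.0078,0],[0,0,0]],
    [[0.043,0.0079,0],[0,0,0]],
  ],
)

```text
time: 10.65
ee_pos: [613.2, 74.7, 9.3]
eef_rot: [-3.129, -0.276, -0.0]
contact_force: [-0.8, 0.1, -1.0]
gripper_width: -0.1
grasp_force: 0.3
```

jog_arm(
  deltas=[
    [[-0.012,-0.0022,0],[0,0,0]],
    [[-0.015,-0.0028,0.035],[0,0,0]],
    [[-0.02,-0.003,0.08],[0,0,0]],
    [[-0.045,0.002,0.11],[0,0,0]],
    [[-0.085,0.01,0.11],[0,0,0]],
    [[-0.13,0.02,0.11],[0,0,0]],
    [[-0.17,0.03,0.11],[0,0,0]],
    [[-0.195,0.037,0.11],[0,0,0]],
  ],
)

```text
time: 11.45
ee_pos: [415.1, 112.1, 119.4]
eef_rot: [-3.129, -0.276, 0.001]
contact_force: [0.8, -0.1, 0.3]
gripper_width: -0.4
grasp_force: 0.0
```

jog_arm(
  deltas=[
    [[-0.005,0.001,0],[0,0,0]],
    [[-0.005,0.001,-0.01],[0,0,0]],
    [[-0.005,0.001,-0.04],[0,0,0]],
    [[-0.005,0.001,-0.075],[0,0,0]],
    [[-0.005,0.001,-0.1],[0,0,0]],
    [[-0.005,0.001,-0.11],[0,0,0]],
    [[-0.005,0.001,-0.11],[0,0,0]],
    [[-0.005,0.001,-0.11],[0,0,0]],
  ],
)

```text
time: 12.25
ee_pos: [414.1, 112.5, 10.0]
eef_rot: [3.129, 0.275, 0.002]
contact_force: [1.0, 0.7, 0.8]
gripper_width: -0.0
grasp_force: 0.0
```

jog_arm(
  deltas=[
    [[0.005,0.001,0],[0,0,0]],
    [[0.011,0.002,0],[0,0,0]],
    [[0.017,0.0031,0],[0,0,0]],
    [[0.023,0.0043,0],[0,0,0]],
    [[0.03,0.0056,0],[0,0,0]],
    [[0.037,0.0069,0],[0,0,0]],
    [[0.044,0.0082,0],[0,0,0]],
    [[0.051,0.0095,0],[0,0,0]],
  ],
)

```text
time: 13.05
ee_pos: [464.3, 122.3, 9.2]
eef_rot: [3.129, 0.276, -0.001]
contact_force: [-1.1, 0.2, 1.3]
gripper_width: -0.4
grasp_force: 0.4
```

```bash
python3 - <<'E'
from h import *
s=state(); print(s["time"],s["ee_pos"],uv(s["ee_pos"]))
im,d,c=grab("wrist")
cv2.imwrite("pics/w3.png",cv2.resize(im[:,:,::-1],(640,480)))
E
```

```text
13.05 [464.30774669 122.27732515   9.1710951 ] [-109.5   98.8]
```

View pics/w3.png

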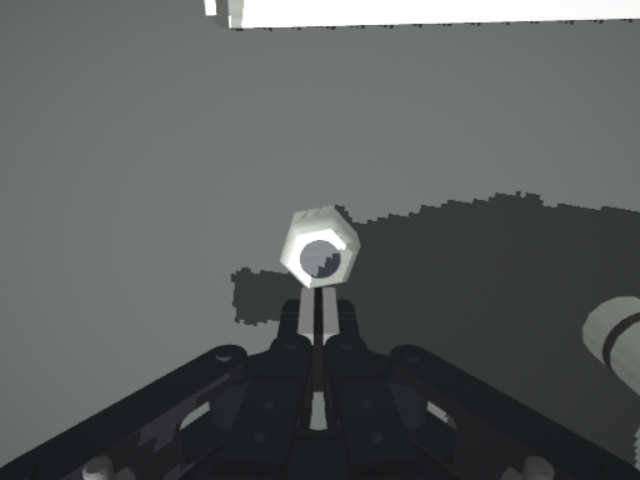

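The third nut is centred on the fingertips at (320,248), the tray's left wall is at column 230, clear of its path, and the socket still stands at lower right. I'll finish the push and lift away.

jog_arm(
  deltas=[
    [[0.006,0.0011,0],[0,0,0]],
    [[0.013,0.0024,0],[0,0,0]],
    [[0.02,0.0037,0],[0,0,0]],
    [[0.027,0.005,0],[0,0,0]],
    [[0.034,0.0062,0],[0,0,0]],
    [[0.041,0.0075,0],[0,0,0]],
    [[0.048,0.0088,0],[0,0,0]],
    [[0.055,0.01,0],[0,0,0]],
  ],
)

```text
time: 13.9
ee_pos: [519.4, 132.3, 9.3]
eef_rot: [3.129, 0.276, 0.0]
contact_force: [0.3, -0.2, -0.3]
gripper_width: -0.3
grasp_force: 0.1
```

jog_arm(
  deltas=[
    [[0.007,0.0013,0],[0,0,0]],
    [[0.014,0.0025,0],[0,0,0]],
    [[0.021,0.0038,0],[0,0,0]],
    [[0.028,0.005,0],[0,0,0]],
    [[0.034,0.0061,0],[0,0,0]],
    [[0.039,0.007,0],[0,0,0]],
    [[0.044,0.0079,0],[0,0,0]],
    [[0.049,0.0088,0],[0,0,0]],
  ],
)

```text
time: 14.7
ee_pos: [568.1, 141.0, 9.3]
eef_rot: [3.129, 0.276, -0.0]
contact_force: [-0.4, 0.2, 0.3]
gripper_width: 0.1
grasp_force: 0.2
```

jog_arm(
  deltas=[
    [[0.006,0.001,0],[0,0,0]],
    [[0.012,0.002,0],[0,0,0]],
    [[0.018,0.003,0],[0,0,0]],
    [[0.023,0.004,0],[0,0,0]],
    [[0.027,0.0048,0],[0,0,0]],
    [[0.03,0.0054,0],[0,0,0]],
    [[0.031,0.0056,0],[0,0,0]],
    [[0.031,0.0056,0],[0,0,0]],
  ],
)

```text
time: 15.5
ee_pos: [599.0, 146.6, 9.3]
eef_rot: [-3.129, -0.276, -0.0]
contact_force: [-0.2, -0.0, 0.2]
gripper_width: -0.2
grasp_force: 0.0
```

jog_arm(
  deltas=[
    [[-0.012,-0.0022,0],[0,0,0]],
    [[-0.015,-0.0028,0.035],[0,0,0]],
    [[-0.02,-0.003,0.08],[0,0,0]],
    [[-0.045,-0.008,0.12],[0,0,0]],
    [[-0.085,-0.016,0.15],[0,0,0]],
    [[-0.13,-0.02,0.16],[0,0,0]],
    [[-0.17,-0.02,0.16],[0,0,0]],
    [[-0.2,-0.02,0.16],[0,0,0]],
  ],
)

```text
time: 16.3
ee_pos: [397.1, 126.5, 170.4]
eef_rot: [-3.129, -0.276, -0.003]
contact_force: [-0.5, -0.4, 0.1]
gripper_width: 0.2
grasp_force: 0.0
```

jog_arm(
  deltas=[
    [[-0.02,0,0],[0,0,0]],
    [[-0.04,0,0],[0,0,0]],
    [[-0.05,0,0],[0,0,0]],
    [[-0.05,0,0],[0,0,0]],
    [[-0.05,0,0],[0,0,0]],
    [[-0.05,0,0],[0,0,0]],
    [[-0.05,0,0],[0,0,0]],
    [[-0.05,0,0],[0,0,0]],
  ],
)

```text
time: 17.1
ee_pos: [349.2, 126.5, 169.2]
eef_rot: [3.129, 0.275, -0.001]
contact_force: [-0.0, -0.0, -0.4]
gripper_width: -0.4
grasp_force: 0.0
```

```bash
python3 - <<'E'
from h import *
s=state(); print(s["time"],s["ee_pos"])
im,d,c=grab("top"); o=np.load("top.npz")["im"]
l,B=blobs(im,200)
for i,S,ce in B:
    if 130<ce[0]<310 and 120<ce[1]<245: print(S.tolist(),uv(ray(ce,c,22)[0]))
cv2.imwrite("pics/t3.png",cv2.resize(im[115:265,125:305,::-1],(600,500),interpolation=cv2.INTER_CUBIC))
E
```

```text
17.1 [349.23675706 126.5046159  169.15788974]
[164, 143, 89, 51, 2760] [50.1 -2.8]
[271, 154, 22, 21, 352] [  27.5 -230.2]
[223, 218, 10, 11, 46] [-124.1  -33.6]
```

View pics/t3.png

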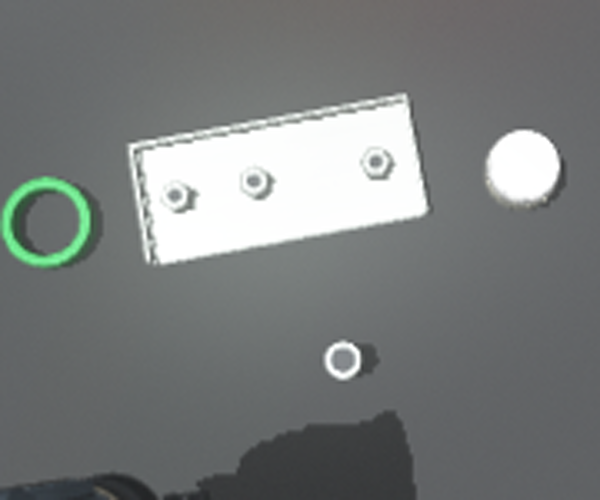

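All three nuts lie well inside the tray, at (178,195), (256,182) and (377,162) in the crop, and the socket, tape and tin have not moved.

```bash
python3 -c "
from cell import job_done; print(job_done())"
```

```text
the job is handed in; nothing more can be done
None
```

All three nuts lie fully inside the tray; the socket, tape and tin are where they were, and the job was handed in at about 17 s.

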